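# Hang the dial gauge in the gauge cabinet

## Robot

A 6-joint arm with a two-finger parallel gripper is mounted at the origin on the work surface. World frame = base frame: x ahead of the robot, y to its left, z up, the work surface at z = 0. Lengths are in m, angles in rad, forces in N, time in s.
With the tool pointing down it reaches from about 0.35 to 0.975 m from the base axis. Payload 4.9 kg.
Tool frame: the origin (TCP) lies midway between the tips of the shut fingers; the grasp point (between the pads) lies 19 mm behind it; z points along the fingers, y is the line along which they close (so a half turn about z gives the same grasp; the last joint's range is limited). The gripper opens to 85 mm and grips with 20 to 120 N. Pads are 22 mm wide; open, the fingers measure 114 mm over their backs; the gripper's body (76 mm by 85 mm) begins 54 mm behind the grasp point. The pads swing forward as they close: fully open they stand 13 mm farther back than shut.
Start: joints at [1.091, 0.053, 1.613, -0, 1.476, -0.119], TCP at [0.221, 0.585, 0.231] pointing down, gripper open.
Joint ranges: [-3.01, 3.01], [-1.01, 2.22], [0.06, 2.58], [-1.02, 4.17], [0.09, 2.62], [-3.14, 3.14]. Speed limits (rad/s): [2.57, 2.57, 3.14, 3.14, 3.14, 3.14].

## Interface

Orientations are given as a rotation vector (axis times angle).
In Python, from station import ctrl, optics, job gives the robot as it stands.
- The arm moves only by the shell command python3 -m jog 'ROWS' [OPENING] [FORCE]. ROWS is JSON, a list of rows, each a list of 2 entries, a list of its own where there are three numbers: the shift along the tool's x, y, z in m, then the turn, a rotation vector about the tool's x, y, z in rad. A call has 1 to 5 rows; each row is the pose to reach, as a shift and turn from the pose commanded when the call began, along the tool's axes at that moment; what a row does not reach only later rows make up. A row lasts 1/10 s, in which the tool goes at most 50 mm and 8.59 degrees, less where a joint would pass 70% of its speed; a pose out of reach is approached as far as the arm can. A call with a gripper value outside its range is refused whole. OPENING is the opening, from 0 (shut) to 1 (fully open), set as the call begins (- or left out, the last holds). The fingers move at their own pace and stop on an object; FORCE is the grip in N (left out, the last holds). Time passes only in rows, so rows that repeat a pose let the fingers close. It gives the time, the measured TCP pose, the force, the opening and the grip force at its end, in the units of the state.
- ctrl.get_obs(): the state, without advancing time (a new reading comes with each control period).
- optics.get_image(name): name is "side" or "top" or "wrist"; returns a dict with "image" (384x512x3 uint8, blue, green, red), "fx", "fy", "cx", "cy" (pixels), "rvec" (rotation vector, rad) and "tvec" (3), from world to camera coordinates, as OpenCV has them; the wrist camera has in their place "mount" (4x4, takes a point from camera to tool coordinates, whose origin is the TCP and whose axes are the flange's). Camera axes: x right, y down, z forward; pixel columns grow to the right and rows downward; lengths in m; the calibration is good to about 2 mm. A picture is of the moment at which its call begins: read the wrist's pose just before it. There is no depth.
- job.finish_job(): hands the job in; it is judged then, once.
The state is a dict: "t": time; "q": joint angles; "dq": joint speeds; "effort": joint torques, N m; "tool_pos": TCP position; "tool_rot": TCP orientation; "contact_force": force on the tool from outside, world axes, zero at the start; "wrist_torque": the same for the moment, N m; "opening": finger opening in m; "grip_force": force on a finger pad.
Only numpy, scipy, OpenCV 4.12 (cv2) and the standard library are available. Lean on these libraries where they do the work, as an engineer would, in place of code of your own. Each camera call takes 0.05 s, during which the arm holds its last target. There are 200 camera calls.

## Task

Slide the cabinet's clear shutter all the way off the bay with the empty hook, then take the dial gauge out of the bench stand and hang it by its eye on that hook, with the dial facing out of the bay towards the robot. Do not touch the cabinet (its frame, panels or lamp bar) with the gauge or the robot, and leave the other gauge and the small cases where they are.

Things in the scene. Friction and masses are not known exactly. Their poses are not given: they have to be found in the camera images.
- dial_gauge: Gauge to hang: flat, steel, 200 mm tall, upright in a stand slot. Origin under its foot, z up it, y across its width, x through it; white dial faces -x. Foot 36 wide (y) x 12 thick (x), z 0-36; round dial case 68 diameter, 24 thick, centre z 66; grip tab 30 wide x 12 thick, z 154-200. About 0.3 kg, mostly low. Pinched across the tab's 30 mm width, it lets the tool lean about its y.
- gauge_eye (a point): Centre of the dial gauge's eye, z 128 mm on the gauge: a ring of 10 mm round bar, inside diameter 40, outside 60, hole along the gauge's x. Axes are the gauge's.
- gauge_grip (a point): Point in the grip tab on top of the dial gauge, z 188 mm, 12 mm under its top end. Axes are the gauge's.
- snap_gauge: Bystander: a C-shaped steel snap gauge 64 wide with the same foot and tab, 200 mm tall, in the stand's other slot. Origin and axes as for the dial gauge. Leave it.
- stand: Fixed black block 70 x 250 x 40 mm (x, y, z) on a plinth of the same outline, 50 mm high; origin where they meet, under its centre. Two slots at y -75 and +75 mm, 28 mm deep, about 1.5 mm play round the gauge's foot. Gauges stand in them with axes parallel to the block's, dial towards its -x (robot side). A gauge must rise 30 mm to be free.
- cabinet: Fixed cabinet, x -118 to +100, 360 mm wide (y), origin under its middle, 50 mm above the bench (it stands on a plinth); front to its -x (robot). Front panel 113 high. Openings in a frame sloping up and back at 38 degrees. Bays at y -80, +80; each opening 140 mm wide between bars 20 wide, 16 thick at y -170, 0, +170. Floor inside at z 8. Back open but for posts and a crossbar.
- sill (a point): Front lower edge of the sloping frame's outer face, at mid width: cabinet x -115, z 120 mm. Axes are the cabinet's. From here the outer face rises 250 mm along the slope to x +82, z 274 mm; the sill takes the first 14 mm, the head rail the last 16 mm.
- lamp_edge (a point): Middle of the front lower edge of the lamp bar that runs across above both bays (cabinet x -3 to +52, z 359 to 388 mm). It stands above the hook, so the gripper has to lean back towards the robot, some 20 to 50 degrees from vertical, to reach the hook. Axes are the cabinet's.
- hook: The empty hook (fixed), in the middle of one bay; origin below it level with the cabinet's origin (heights count from there), axes as the cabinet's, at its x 0. Steel bar 10 mm thick, axis at height 165 mm, from the crossbar at the back (x +86) level towards the opening to x -30, where its tip turns up to height 184 at x -34 (front of tip x -39). Back plate 50 x 50 at x +80 to +86.
- hook_tip (a point): Top of the hook's upturned tip, cabinet z 184 mm. Axes are the cabinet's.
- hook_seat (a point): Point on top of the hook bar, 39 mm behind the tip, cabinet z 170 mm. Axes are the cabinet's. A gauge hanging there has its eye's centre 20 mm below this point.
- taken_hook: The other bay's hook, same shape, origin and axes, with a steel ring 98 mm across already hanging on it (fixed). Leave it.
- shutter (a joint): Shutter position along the cabinet's y, m: -0.08 at its stop over the -y bay, +0.08 at its stop over the +y bay. Starts in between, blocking part of both openings. About 2 N moves it; it stays where left. Its clear pane, 150 wide (y) and 250 mm up the slope, with dark edges, runs 4 to 12 mm above the frame's outer face.
- shutter_handle (a point): Grip point in the shutter's handle: a black block 14 thick (y) x 34 up the slope, standing square off the pane (so leaning 38 degrees to the robot), in the middle of the pane's width, 40 mm up from the sill edge. It stands from 10 to 56 mm off the frame's outer face; this point is 40 mm off. Axes are the cabinet's.
- comparator: Fixed dial comparator on a dark base 110 x 100 x 60 mm, origin under its centre; column 22 mm thick at x +30 up to z 280 mm, an arm with a 52 mm dial at z 200 reaching to x -42.
- round_case: Bystander: round gauge case 70 mm diameter, 52 mm high, origin under its centre.
- ring_case: Bystander: round gauge case 64 mm diameter, 45 mm high, origin under its centre.
- square_case: Bystander: square gauge case 80 x 70 x 52 mm, origin under its centre.
Mind the look-alikes: they are no part of the job. What is shaped like the dial_gauge but pink or turquoise is not meant.

How it is judged:
By the outcome, as a careful person would: the job done as asked, in the order asked, and still so for the second after the job is handed in, with the robot touching nothing.
It also fails if it takes over 67 s, if anything falls off the work surface, if the arm or the gripper's body presses on something with over 40 N, if the wrist force passes 120 N, or if a joint passes its speed limit or range.

## Working session

There is one attempt and no reset: what is moved stays moved. The work goes in short steps, Python scripts to look and compute and a shell command to move; the robot and the scene stay as the last step left them, time stands still between calls to the robot, and variables do not carry over. Pictures are saved under pics/ and viewed, at most 10 in all, crops included, and the job is handed in when it is done.

```bash
mkdir -p pics; ls
python3 - <<'E'
from station import ctrl, optics
import cv2, numpy as np
o=ctrl.get_obs(); print(o['t'],o['tool_pos'],o['tool_rot'],o['opening'])
for n in ['side','top']:
    d=optics.get_image(n); cv2.imwrite(f'pics/{n}0.png',d['image'])
    print(n,d['fx'],d['cx'],d['cy'],d['rvec'],d['tvec'])
    R=cv2.Rodrigues(np.array(d['rvec'],float))[0]; print('cam pos',-R.T@np.array(d['tvec']))
a=cv2.imread('pics/side0.png')
E
```

```text
pics
0.0 [0.22032652 0.58419733 0.23004258] [-0.56349666 -3.09001238  0.00315912] 0.0853784685275788
side 413.9240241039645 248.2969650415462 198.38256611433312 [ 2.29087227 -0.53447491  0.24271205] [-0.54420984  0.28543387  1.07098904]
cam pos [ 0.22121211 -0.74931395  0.95616326]
top 380.49481721808587 254.3142023200934 196.79106272012365 [ 2.16544763 -2.04702961  0.21687953] [-0.12432699  0.61179534  1.31053401]
cam pos [ 0.32951056 -0.1065351   1.40972451]
```

View pics/side0.png

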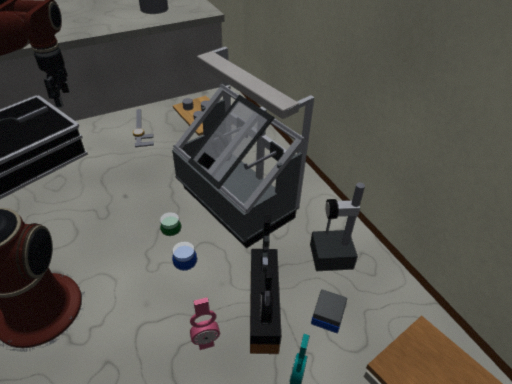

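View pics/top0.png

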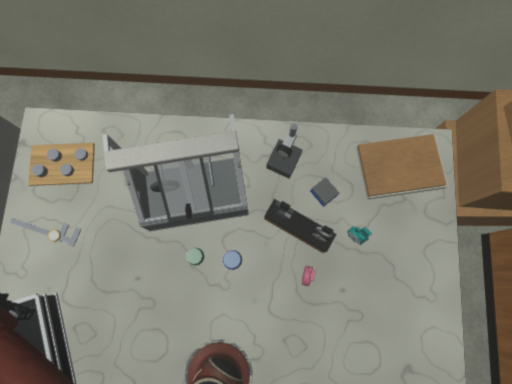

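Side and top views: the cabinet is at top px (190,180), the stand at (300,225). The empty hook looks to be in the -y bay (side px 265,155), and the ring hangs in the other. I'll zoom in for detail.

Run:
```python
import cv2, numpy as np
t=cv2.imread('pics/top0.png');s=cv2.imread('pics/side0.png')
def c(i,x,y,w,h): return cv2.convertScaleAbs(cv2.resize(i[y:y+h,x:x+w],(400,300),interpolation=cv2.INTER_CUBIC),alpha=1.5,beta=15)
m=np.vstack([np.hstack([c(t,95,110,160,120),c(t,255,180,100,75)]),np.hstack([c(s,165,50,160,120),c(s,215,210,120,140)])])
cv2.imwrite('pics/m1.png',m)
```

```text
(no output)
```

View pics/m1.png

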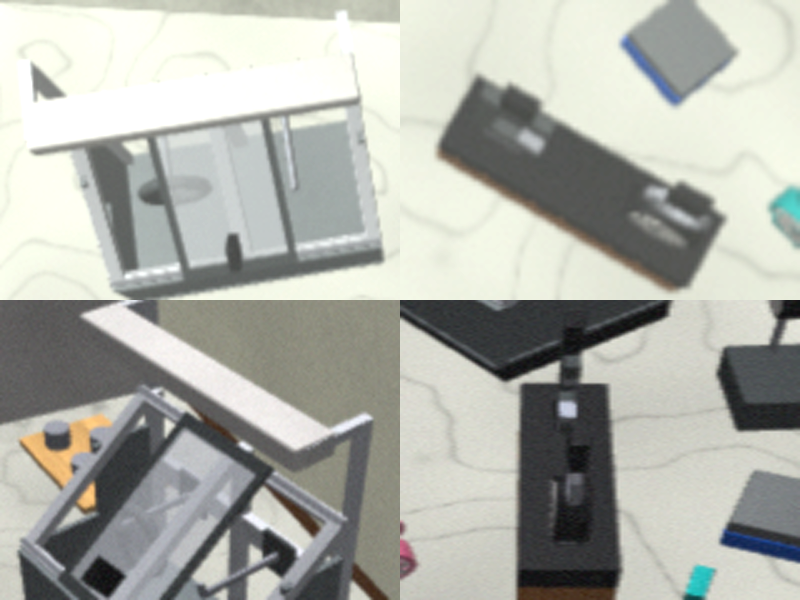

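The mosaic shows:
- **Hook:** the empty hook is in the -y bay, its tip at top px ≈(213,185). The ring hangs in the +y bay.
- **Shutter handle:** top px ≈(189,205).
- **Dial gauge:** the -y slot, with its tab at about top px (327,229).

Next I'll estimate poses.

```bash
cat > h.py <<'E'
import cv2, numpy as np
from scipy.spatial.transform import Rotation as Ro
CAL={'side':(413.924,248.297,198.3826,[2.29087227,-0.53447491,0.24271205],[-0.54420984,0.28543387,1.07098904]),
'top':(380.4948,254.3142,196.79106,[2.16544763,-2.04702961,0.21687953],[-0.12432699,0.61179534,1.31053401])}
def ray(n,p):
    f,cx,cy,r,t=CAL[n]; R=cv2.Rodrigues(np.array(r))[0]
    d=R.T@np.array([(p[0]-cx)/f,(p[1]-cy)/f,1]); return -R.T@np.array(t),d/np.linalg.norm(d)
def plane(n,p,z):
    o,d=ray(n,p); return o+d*(z-o[2])/d[2]
def proj(n,X):
    f,cx,cy,r,t=CAL[n]; R=cv2.Rodrigues(np.array(r))[0]; c=R@np.array(X)+t; return c[:2]/c[2]*f+[cx,cy]
def tri(rs):
    A=sum(np.eye(3)-np.outer(d,d) for o,d in rs); b=sum((np.eye(3)-np.outer(d,d))@o for o,d in rs); return np.linalg.solve(A,b)
def look(name):
    "wrist picture; saves it, returns rays maker info"
    from station import ctrl,optics
    o=ctrl.get_obs(); d=optics.get_image('wrist'); cv2.imwrite(f'pics/{name}.png',d['image'])
    T=np.eye(4);T[:3,:3]=Ro.from_rotvec(o['tool_rot']).as_matrix();T[:3,3]=o['tool_pos']
    np.savez(f'pics/{name}.npz',T=T@np.array(d['mount']),k=[d['fx'],d['fy'],d['cx'],d['cy']]); return o,d
def wray(name,p):
    z=np.load(f'pics/{name}.npz');T=z['T'];k=z['k']
    d=T[:3,:3]@np.array([(p[0]-k[2])/k[0],(p[1]-k[3])/k[1],1]); return T[:3,3],d/np.linalg.norm(d)
def wproj(name,X):
    z=np.load(f'pics/{name}.npz');T=np.linalg.inv(z['T']);k=z['k'];c=T[:3,:3]@np.array(X)+T[:3,3]; return c[:2]/c[2]*k[:2]+k[2:]
def wplane(name,p,z):
    o,d=wray(name,p); return o+d*(z-o[2])/d[2]
E
python3 - <<'E'
from h import *
tp=lambda x,y:(255+(x-400)/4,180+y/4)
c=[plane('top',tp(*p),.09) for p in [(478,75),(440,148),(725,215),(685,285)]]
print(np.round(c,3)); m=np.mean(c,0);print('stand',m)
yd=(c[0]+c[1]-c[2]-c[3])/2;print(np.linalg.norm(yd),np.degrees(np.arctan2(-yd[0],yd[1])))
tc=lambda x,y:(95+x/2.5,110+y/2.5); sc=lambda x,y:(165+x/2.5,50+(y-300)/2.5)
# frame corners: hook tip, handle top, sill ends
for n,a,b in [('tip',(293,187),(202,592)),('handle',(233,240),(102,577)),('sillR',(383,252),None),('sillL',(113,288),(22,545))]:
    if b: print(n,tri([ray('top',tc(*a)),ray('side',sc(*b))]))
    print(n,plane('top',tc(*a),.17))
from station import optics
d=optics.get_image('wrist');print(d['mount'],d['fx'],d['cx'],d['cy'])
E
```

```text
[[ 0.609 -0.162  0.09 ]
 [ 0.542 -0.132  0.09 ]
 [ 0.497 -0.382  0.09 ]
 [ 0.435 -0.348  0.09 ]]
stand [ 0.5209366  -0.25580003  0.09      ]
0.24414777802391044 -26.686698732961787
tip [0.618608   0.04566159 0.21816124]
tip [0.62844111 0.05232604 0.17      ]
handle [0.5370576  0.11841539 0.21760592]
handle [0.55180379 0.12602695 0.17      ]
sillR [ 0.54685288 -0.07355137  0.17      ]
sillL [0.48197815 0.27661367 0.170374  ]
sillL [0.47911146 0.2773059  0.17      ]
[[-3.26336886e-04 -9.48744400e-01 -3.16044232e-01  8.04053561e-02]
 [ 9.99999942e-01 -3.41815840e-04 -6.45796738e-06 -1.08555449e-05]
 [-1.01901964e-04 -3.16044215e-01  9.48744456e-01 -1.42750887e-01]
 [ 0.00000000e+00  0.00000000e+00  0.00000000e+00  1.00000000e+00]] 329.16136641884106 251.77444095350296 195.95260790953662
```

```bash
cat >> h.py <<'E'
CAB=dict(o=np.array([.626,.123,.05]),yaw=np.radians(10.6))
STD=dict(o=np.array([.521,-.256,.05]),yaw=np.radians(-26.7))
def loc(F,p): return F['o']+Ro.from_euler('z',F['yaw']).apply(p)
def inv(F,X): return Ro.from_euler('z',-F['yaw']).apply(np.array(X)-F['o'])
def ori(yaw,lean): # tool x to robot, y left, z down; lean: top back toward robot (rad)
    return Ro.from_euler('z',yaw)*Ro.from_matrix(np.array([[-1,0,0],[0,1,0],[0,0,-1.]]).T)*Ro.from_euler('y',-lean)
def delta(pos,rot,obs=None,grip=True):
    "shift and turn in tool axes to bring grasp point (or TCP) to pos"
    if obs is None:
        from station import ctrl; obs=ctrl.get_obs()
    R=Ro.from_rotvec(obs['tool_rot']); 
    if grip: pos=np.array(pos)+rot.apply([0,0,.019])
    s=R.inv().apply(np.array(pos)-obs['tool_pos']); w=(R.inv()*rot).as_rotvec()
    print('shift',np.round(s,4).tolist(),'turn',np.round(w,4).tolist(),'|',round(np.linalg.norm(s),3),round(np.degrees(np.linalg.norm(w)),1)); return s,w
E
python3 - <<'E'
from h import *
r=ori(CAB['yaw'],np.radians(38)); print(r.as_matrix().round(2))
delta(loc(CAB,[-.108-.1*np.sin(np.radians(38)),.01,.176+.1*np.cos(np.radians(38))]),r)
E
```

```text
[[-0.77 -0.18  0.61]
 [-0.14  0.98  0.11]
 [-0.62  0.   -0.79]]
shift [-0.4022, -0.3619, -0.059] turn [-0.1824, -0.6471, -0.525] | 0.544 48.9
```

```bash
python3 -m jog '[[[-0.03,-0.03,-0.04],[0,0,0]],[[-0.06,-0.07,-0.07],[0,0,0]],[[-0.09,-0.11,-0.09],[0,0,-0.1]],[[-0.12,-0.15,-0.1],[0,-0.1,-0.2]],[[-0.15,-0.19,-0.11],[-0.05,-0.2,-0.3]]]' 0.5 && python3 -c "
from h import *
r=ori(CAB['yaw'],np.radians(38))
delta(loc(CAB,[-.108-.1*np.sin(np.radians(38)),.01,.176+.1*np.cos(np.radians(38))]),r)"
```

```text
t: 0.65
tool_pos: [0.2893, 0.3733, 0.3379]
tool_rot: [0.082, 2.931, 0.02]
contact_force: [0.5, -0.2, 2.0]
opening: 0.0427
grip_force: 0.0
shift [-0.1807, -0.2603, 0.0825] turn [-0.0843, -0.4495, -0.2263] | 0.327 29.2
```

```bash
python3 -m jog '[[[-0.03,-0.045,0.01],[0,-0.1,-0.04]],[[-0.06,-0.09,0.03],[-0.02,-0.2,-0.08]],[[-0.09,-0.13,0.04],[-0.04,-0.3,-0.12]],[[-0.12,-0.17,0.06],[-0.06,-0.38,-0.17]],[[-0.14,-0.21,0.07],[-0.07,-0.42,-0.21]]]' && python3 -m jog '[[[0,0,0],[0,0,0]],[[0,0,0],[0,0,0]]]' && python3 -c "
from h import *
look('w1')
r=ori(CAB['yaw'],np.radians(38))
delta(loc(CAB,[-.108-.1*np.sin(np.radians(38)),.01,.176+.1*np.cos(np.radians(38))]),r)
for p in ([-.118,.01,.189],[-.034,-.08,.184],[-.115,0,.12]): print(wproj('w1',loc(CAB,p)))"
```

```text
t: 1.15
tool_pos: [0.42, 0.1683, 0.2932]
tool_rot: [-0.207, 2.506, 0.064]
contact_force: [0.5, 0.6, -0.5]
opening: 0.043
grip_force: 0.0
t: 1.35
tool_pos: [0.4208, 0.167, 0.2942]
tool_rot: [-0.193, 2.51, 0.062]
contact_force: [-0.7, 0.1, 0.5]
opening: 0.0426
grip_force: 0.0
shift [-0.0276, -0.0719, 0.0263] turn [-0.0166, -0.0369, -0.0215] | 0.081 2.6
[164.2181293  237.17031759]
[ 96.49870557 274.55596109]
[165.92999539 171.69061104]
```

View pics/w1.png

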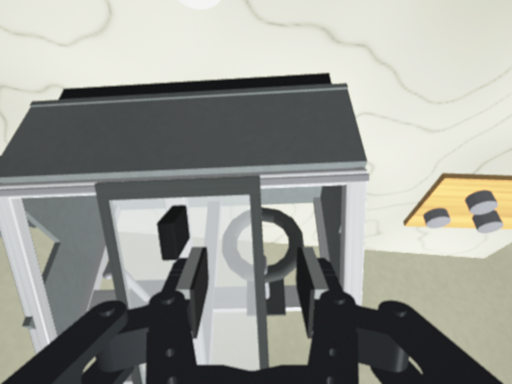

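The wrist view shows the sill's outer edge running from about (0,181) to (367,163), the handle at (158–189, 205–258) and the pane's dark edges. The ring is behind the right bay.

Run:
```python
from h import *
a=wplane('w1',(1,182),.17);b=wplane('w1',(367,164),.17);print(a,b,np.linalg.norm(a-b))
y=(b-a)/np.linalg.norm(b-a);yaw=np.arctan2(-y[0],y[1]);print('yaw',np.degrees(yaw))
o=b-y*.18+.115*np.array([y[1],-y[0],0]); o[2]=.05;print('cab',o)
for i,F in enumerate([CAB,dict(o=o,yaw=yaw)]):
    print(wproj('w1',loc(F,[-.115,.18,.12])),'sillL',proj('top',loc(F,[-.115,.18,.12])),proj('side',loc(F,[-.115,.18,.12])),'sillR',wproj('w1',loc(F,[-.115,-.18,.12])),proj('top',loc(F,[-.115,-.18,.12])),
    'tip',proj('top',loc(F,[-.034,-.08,.184])),proj('side',loc(F,[-.034,-.08,.184])),'topR',proj('top',loc(F,[.082,-.18,.274])))
    c,s=np.cos(np.radians(38)),np.sin(np.radians(38))
    P=lambda u,y,n:loc(F,[-.115+u*c-n*s,y,.12+u*s+n*c])
    for sy in (.0,.01):
        print(sy,[wproj('w1',P(u,sy+d,n)).round().tolist() for n in(.056,.012) for u in (.023,.057) for d in(-.007,.007)], 'pane', [wproj('w1',P(0,sy+d,.012)).round().tolist() for d in(-.075,.075)])
```

```text
[ 0.55230519 -0.05318002  0.17      ] [0.47505877 0.27770117 0.17      ] 0.3397784135661521
yaw 13.140723474656419
cab [0.62796929 0.12855904 0.05      ]
[365.80965854 167.63213864] sillL [139.78171521 224.95140138] [171.9848125  148.07084156] sillR [-27.80593266 175.62433747] [248.64836814 211.0575364 ] tip [213.94368367 186.64555031] [242.71694232 165.22919116] topR [239.70617723 138.41346376]
0.0 [[140.0, 217.0], [158.0, 216.0], [145.0, 257.0], [163.0, 257.0], [157.0, 200.0], [173.0, 200.0], [161.0, 235.0], [176.0, 235.0]] pane [[78.0, 176.0], [248.0, 173.0]]
0.01 [[153.0, 216.0], [171.0, 216.0], [158.0, 257.0], [175.0, 257.0], [168.0, 200.0], [184.0, 199.0], [172.0, 235.0], [187.0, 235.0]] pane [[89.0, 176.0], [260.0, 173.0]]
[367. 164.] sillL [139.93282571 226.41946524] [170.6258023  148.66580321] sillR [-19.23002024 182.99491903] [248.17607884 207.80317892] tip [212.57718726 184.80896791] [243.83030121 163.64336002] topR [236.34680986 135.40463315]
0.0 [[140.0, 219.0], [158.0, 218.0], [147.0, 259.0], [164.0, 258.0], [159.0, 202.0], [174.0, 201.0], [164.0, 237.0], [178.0, 236.0]] pane [[81.0, 181.0], [248.0, 173.0]]
0.01 [[153.0, 219.0], [171.0, 218.0], [159.0, 258.0], [176.0, 258.0], [169.0, 202.0], [185.0, 201.0], [174.0, 236.0], [189.0, 236.0]] pane [[91.0, 180.0], [259.0, 172.0]]
```

Run:
```python
from h import *
g=cv2.cvtColor(cv2.imread('pics/w1.png'),6).astype(int)
for x in (20,60,280,300,330,355): print(x,g[158:200,x].tolist())
t=cv2.cvtColor(cv2.imread('pics/top0.png'),6).astype(int)
for x in (150,165,205,225,240): print(x,t[205:232,x].tolist())
for yaw in (10.6,12.8): pass
```

```text
20 [75, 73, 74, 73, 73, 72, 73, 73, 74, 74, 73, 72, 74, 73, 73, 73, 72, 81, 114, 142, 154, 155, 156, 152, 136, 119, 128, 160, 189, 192, 159, 135, 147, 153, 153, 154, 159, 183, 211, 223, 213, 199]
60 [74, 74, 73, 73, 73, 73, 74, 74, 73, 74, 75, 75, 75, 76, 75, 79, 106, 139, 156, 159, 159, 155, 142, 122, 125, 152, 186, 194, 165, 136, 142, 151, 153, 155, 159, 176, 207, 227, 200, 139, 116, 118]
280 [79, 79, 79, 80, 79, 83, 109, 145, 164, 168, 167, 165, 154, 134, 124, 141, 179, 208, 209, 171, 145, 156, 160, 160, 160, 164, 185, 222, 237, 223, 176, 161, 161, 161, 161, 160, 160, 161, 162, 163, 162, 162]
300 [79, 78, 78, 78, 79, 100, 139, 161, 165, 164, 164, 156, 138, 123, 136, 172, 204, 208, 171, 141, 153, 161, 161, 160, 165, 184, 216, 232, 219, 180, 165, 166, 165, 164, 163, 162, 162, 162, 162, 164, 164, 164]
330 [79, 79, 79, 84, 111, 147, 164, 166, 166, 165, 152, 133, 126, 148, 187, 208, 196, 158, 143, 155, 160, 160, 160, 165, 189, 223, 235, 201, 112, 67, 68, 69, 69, 69, 70, 70, 70, 69, 69, 69, 69, 69]
355 [78, 75, 85, 120, 151, 162, 163, 164, 159, 138, 117, 123, 150, 188, 208, 193, 155, 140, 153, 158, 159, 158, 167, 191, 213, 221, 221, 220, 221, 220, 220, 220, 220, 220, 220, 220, 220, 221, 221, 221, 221, 221]
150 [108, 109, 108, 107, 108, 107, 106, 106, 100, 97, 91, 90, 106, 136, 156, 135, 109, 99, 92, 98, 78, 59, 57, 57, 61, 82, 122]
165 [62, 63, 66, 72, 79, 87, 95, 101, 102, 109, 138, 147, 158, 135, 105, 104, 105, 89, 66, 57, 57, 57, 70, 103, 141, 154, 155]
205 [122, 123, 123, 125, 132, 128, 103, 74, 61, 60, 61, 58, 55, 56, 56, 58, 81, 132, 150, 154, 154, 155, 153, 154, 154, 154, 154]
225 [118, 137, 153, 132, 107, 104, 101, 85, 64, 55, 55, 56, 63, 98, 139, 154, 156, 155, 155, 154, 155, 155, 154, 153, 154, 153, 153]
240 [131, 112, 99, 94, 95, 76, 58, 57, 57, 58, 74, 104, 140, 154, 155, 154, 155, 155, 155, 155, 155, 155, 152, 141, 145, 152, 153]
```

```bash
python3 - <<'E'
s=open('h.py').read()
s=s.replace("CAB=dict(o=np.array([.626,.123,.05]),yaw=np.radians(10.6))","""CAB=dict(yaw=np.radians(12.7))
CAB['o']=np.array([.4745,.2777,.05])+Ro.from_euler('z',CAB['yaw']).apply([.115,-.18,0])""")
open('h.py','w').write(s)
E
cat >> h.py <<'E'
c38,s38=np.cos(np.radians(38)),np.sin(np.radians(38))
def slope(u,y,n): return loc(CAB,[-.115+u*c38-n*s38,y,.12+u*s38+n*c38])
E
python3 - <<'E'
from h import *
print(CAB['o'])
r=ori(CAB['yaw'],np.radians(38))
delta(slope(.04,.011,.1),r); delta(slope(.04,.011,.04),r)
E
```

```text
[0.62625879 0.1273861  0.05      ]
shift [-0.0296, -0.0708, 0.0665] turn [-0.0386, -0.0369, -0.0507] | 0.102 4.2
shift [-0.0318, -0.0684, 0.1265] turn [-0.0386, -0.0369, -0.0507] | 0.147 4.2
```

```bash
python3 -m jog '[[[-0.01,-0.03,0],[0,0,0]],[[-0.02,-0.06,0.02],[-0.02,-0.02,-0.03]],[[-0.03,-0.071,0.055],[-0.039,-0.037,-0.051]],[[-0.03,-0.071,0.065],[-0.039,-0.037,-0.051]],[[-0.03,-0.071,0.065],[-0.039,-0.037,-0.051]]]' && python3 -c "
from h import *
look('w2')
r=ori(CAB['yaw'],np.radians(38))
delta(slope(.04,.011,.044),r)
g=cv2.cvtColor(cv2.imread('pics/w2.png'),6)
for n in (.056,.012): print([wproj('w2',slope(u,.011+d,n)).round().tolist() for u in (.023,.057) for d in(-.007,.007)])
i=cv2.imread('pics/w2.png')[100:340,130:390]; cv2.imwrite('pics/w2c.png',cv2.resize(i,None,fx=2,fy=2))
"
```

```text
t: 1.9
tool_pos: [0.4925, 0.1113, 0.2576]
tool_rot: [-0.282, 2.47, 0.098]
contact_force: [-0.3, 0.2, -0.8]
opening: 0.0425
grip_force: 0.0
shift [0.0001, -0.0031, 0.0569] turn [0.0043, -0.0021, 0.005] | 0.057 0.4
[[235.0, 212.0], [260.0, 212.0], [235.0, 267.0], [260.0, 267.0]]
[[238.0, 188.0], [259.0, 188.0], [238.0, 235.0], [258.0, 235.0]]
```

View pics/w2c.png

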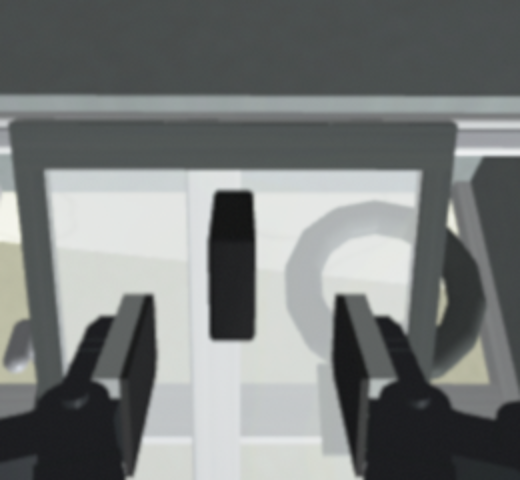

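The handle's outer end is at w2 px (235–257, 219–269), within about 4 mm of prediction. I'll descend and grip.

```bash
python3 -m jog '[[[-0.001,-0.004,0.015],[0,0,0]],[[-0.003,-0.004,0.03],[0,0,0]],[[-0.003,-0.004,0.045],[0,0,0]],[[-0.003,-0.004,0.057],[0,0,0]],[[-0.003,-0.004,0.057],[0,0,0]]]' && python3 -m jog '[[[0,0,0],[0,0,0]],[[0,0,0],[0,0,0]],[[0,0,0],[0,0,0]],[[0,0,0],[0,0,0]],[[0,0,0],[0,0,0]]]' 0 25; python3 -c "
from h import *
from station import ctrl
o=ctrl.get_obs();R=Ro.from_rotvec(o['tool_rot']);print(inv(CAB,o['tool_pos']-R.apply([0,0,.019])), R.inv().apply(Ro.from_euler('z',CAB['yaw']).apply([0,1,0])))"
```

```text
t: 2.45
tool_pos: [0.5302, 0.1157, 0.2168]
tool_rot: [-0.282, 2.466, 0.097]
contact_force: [-0.1, -1.0, 0.0]
opening: 0.0429
grip_force: 0.0
t: 2.95
tool_pos: [0.5309, 0.1136, 0.2188]
tool_rot: [-0.278, 2.463, 0.095]
contact_force: [-6.7, 0.5, 5.8]
opening: 0.0135
grip_force: 27.6
[-0.10773684  0.00752176  0.18372614] [-0.00235276  0.99999652  0.00119038]
```

```bash
python3 -m jog '[[[0,0.008,-0.002],[0,0,0]],[[0,0.02,-0.003],[0,0,0]],[[0,0.035,-0.003],[0,0,0]],[[0,0.05,-0.003],[0,0,0]],[[0,0.06,-0.003],[0,0,0]]]' && python3 -m jog '[[[0,0.006,0],[0,0,0]],[[0,0.01,0],[0,0,0]],[[0,0.012,0],[0,0,0]],[[0,0.012,0],[0,0,0]]]'; python3 -m jog '[[[0,0.002,0],[0,0,0]],[[0,0.003,0],[0,0,0]],[[0,0.003,0],[0,0,0]]]'; python3 -c "
from h import *
from station import ctrl
o=ctrl.get_obs();R=Ro.from_rotvec(o['tool_rot']);print(inv(CAB,o['tool_pos']-R.apply([0,0,.019])))"
```

```text
t: 3.45
tool_pos: [0.5171, 0.1719, 0.219]
tool_rot: [-0.276, 2.459, 0.094]
contact_force: [28.4, 4.8, -13.8]
opening: 0.0133
grip_force: 25.8
t: 3.85
tool_pos: [0.5145, 0.1835, 0.219]
tool_rot: [-0.276, 2.459, 0.096]
contact_force: [26.2, 7.3, -14.2]
opening: 0.0139
grip_force: 25.9
t: 4.15
tool_pos: [0.514, 0.186, 0.219]
tool_rot: [-0.276, 2.459, 0.095]
contact_force: [26.3, 5.0, -13.9]
opening: 0.0139
grip_force: 26.0
[-0.10842599  0.08183922  0.18392925]
```

```bash
for i in 1 2 3; do python3 -m jog '[[[0,0.001,0.001],[0,0,0]],[[0,0.002,0.001],[0,0,0]]]' | grep -E "pos|force"; done
```

```text
tool_pos: [0.5139, 0.1868, 0.219]
contact_force: [12.6, -8.5, -4.4]
grip_force: 28.4
tool_pos: [0.5139, 0.1869, 0.2189]
contact_force: [1.6, -21.8, 2.5]
grip_force: 31.3
tool_pos: [0.514, 0.1869, 0.2188]
contact_force: [-11.2, -34.8, 11.2]
grip_force: 35.5
```

```bash
python3 -c "
from h import *
from station import optics
i=optics.get_image('top')['image'];cv2.imwrite('pics/top1.png',i)
cv2.imwrite('pics/top1c.png',cv2.convertScaleAbs(cv2.resize(i[110:235,95:255],None,fx=4,fy=4,interpolation=2),alpha=1.4))
for u in (0,.25):
  for y in (.005,.155,-.08,.08): print(u,y,(proj('top',slope(u,y,.008))-[95,110])*4)
"
```

```text
0 0.005 [391.04698724 436.22410814]
0 0.155 [208.55468698 466.22607495]
0 -0.08 [493.79410042 419.33235175]
0 0.08 [299.98898001 451.19416061]
0.25 0.005 [323.75324386 147.07115448]
0.25 0.155 [123.26205281 178.6712714 ]
0.25 -0.08 [436.56376598 129.29069405]
0.25 0.08 [223.73434297 162.83548281]
```

View pics/top1c.png

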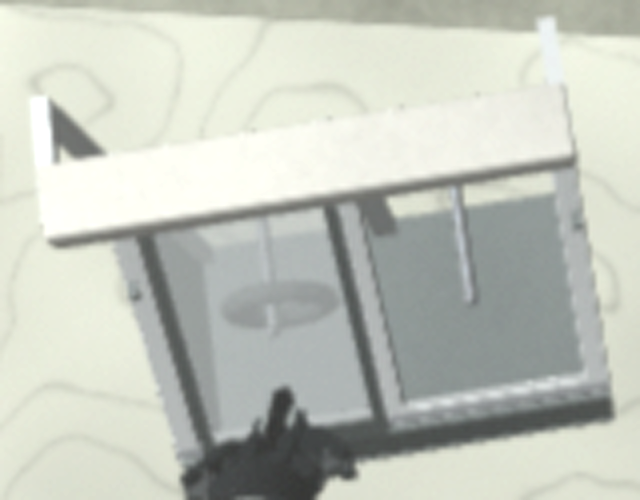

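The shutter is at its stop: the pane covers the +y bay and the -y bay with the empty hook (crop 471,300) is clear. I'll release and go to the stand.

```bash
python3 -m jog '[[[0,-0.004,0],[0,0,0]],[[0,-0.006,0],[0,0,0]]]' | grep force; python3 -m jog '[[[0,0,0],[0,0,0]],[[0,0,0],[0,0,0]],[[0,0,-0.02],[0,0,0]],[[0,0,-0.06],[0,0,0]],[[0,0,-0.1],[0,0,0]]]' 0.45 &&  python3 -m jog '[[[0,0,-0.03],[0,0,0]],[[0,0,-0.03],[0,0,0]],[[0,0,-0.03],[0,0,0]]]' && python3 -c "
from h import *
r=ori(STD['yaw'],np.radians(35))
delta(loc(STD,[0,-.075,.2])-r.apply([0,0,.15]),r)"
```

```text
contact_force: [-13.0, -0.1, 9.1]
grip_force: 32.0
t: 5.5
tool_pos: [0.4528, 0.1727, 0.295]
tool_rot: [-0.278, 2.468, 0.095]
contact_force: [1.8, 0.9, 0.9]
opening: 0.0386
grip_force: 0.0
t: 5.8
tool_pos: [0.436, 0.169, 0.3195]
tool_rot: [-0.278, 2.464, 0.095]
contact_force: [0.6, -1.0, -0.4]
opening: 0.0385
grip_force: 0.0
shift [0.0692, -0.4432, -0.1019] turn [0.4106, 0.052, 0.5549] | 0.46 39.7
```

```bash
python3 -m jog '[[[0.007,-0.044,-0.01],[0.04,0,0.05]],[[0.014,-0.088,-0.02],[0.08,0.01,0.11]],[[0.021,-0.132,-0.03],[0.12,0.015,0.17]],[[0.028,-0.176,-0.04],[0.16,0.02,0.22]],[[0.035,-0.22,-0.05],[0.2,0.025,0.28]]]' >/dev/null && python3 -m jog '[[[0,0,0],[0,0,0]],[[0,0,0],[0,0,0]]]' && python3 -c "
from h import *
r=ori(STD['yaw'],np.radians(35))
delta(loc(STD,[0,-.075,.2])-r.apply([0,0,.15]),r)"
```

```text
t: 6.5
tool_pos: [0.4279, -0.0597, 0.3345]
tool_rot: [0.159, 2.505, -0.036]
contact_force: [0.3, 0.7, -0.1]
opening: 0.0387
grip_force: 0.0
shift [-0.0315, -0.2285, -0.0084] turn [0.2092, 0.0193, 0.2723] | 0.231 19.7
```

```bash
python3 -m jog '[[[-0.006,-0.046,-0.002],[0.04,0,0.05]],[[-0.012,-0.092,-0.004],[0.08,0.005,0.11]],[[-0.018,-0.138,-0.005],[0.13,0.01,0.17]],[[-0.025,-0.184,-0.007],[0.17,0.015,0.22]],[[-0.031,-0.228,-0.008],[0.21,0.02,0.27]]]' >/dev/null && python3 -m jog '[[[0,0,0],[0,0,0]],[[0,0,0],[0,0,0]]]' && python3 -c "
from h import *
r=ori(STD['yaw'],np.radians(35))
look('w3')
delta(loc(STD,[0,-.075,.2])-r.apply([0,0,.15]),r)
for p in ([0,-.075,.212],[0,-.09,.212],[0,-.06,.212],[-.035,-.125,.04],[-.035,.125,.04],[.035,-.125,.04],[-.012,-.075,.078]): print(p,wproj('w3',loc(STD,p)).round())
"
```

```text
t: 7.2
tool_pos: [0.4216, -0.2863, 0.3578]
tool_rot: [0.577, 2.473, -0.183]
contact_force: [0.1, 0.2, 0.5]
opening: 0.0378
grip_force: 0.0
shift [0.0003, -0.0037, 0.0008] turn [0.0038, 0.0018, 0.0069] | 0.004 0.5
[0, -0.075, 0.212] [247. 195.]
[0, -0.09, 0.212] [230. 195.]
[0, -0.06, 0.212] [265. 195.]
[-0.035, -0.125, 0.04] [202.  46.]
[-0.035, 0.125, 0.04] [435.  48.]
[0.035, -0.125, 0.04] [208. 100.]
[-0.012, -0.075, 0.078] [248.  86.]
```

View pics/w3.png

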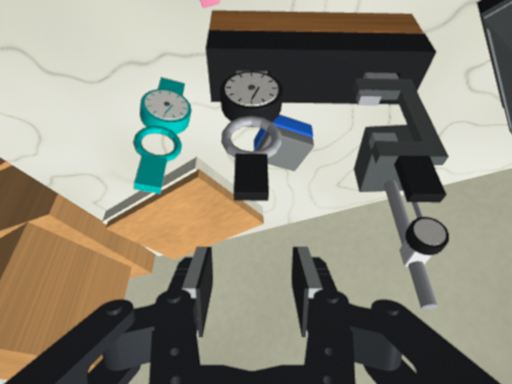

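The wrist view shows the black-tabbed dial gauge at (251,88), its eye at (252,137) and its tab spanning (235–270, 153–199). The turquoise look-alike is on the left and the snap gauge on the right. I'll measure the tab finely.

Run:
```python
from h import *
i=cv2.imread('pics/w3.png');g=cv2.cvtColor(i,6)
for r in (165,180,195):
    x=np.where(g[r,225:285]<70)[0]+225; print(r,x.min(),x.max())
for c in (245,252,260):
    x=np.where(g[150:210,c]<70)[0]+150; print(c,x.min(),x.max(),g[178:202,c].tolist())
for z,ys in ((.166,0),(.212,0)):
  for x in (-.006,.006): print(z,x,[wproj('w3',loc(STD,[x,-.075+d,z])).round(1).tolist() for d in (-.015,.015)])
```

```text
165 236 266
180 235 267
195 234 267
245 154 199 [22, 22, 22, 23, 23, 22, 21, 22, 23, 22, 22, 22, 20, 24, 33, 39, 37, 37, 38, 36, 36, 65, 128, 171]
252 154 199 [21, 24, 24, 22, 24, 24, 22, 22, 22, 23, 22, 23, 22, 25, 33, 39, 38, 37, 37, 36, 37, 50, 104, 162]
260 154 199 [22, 22, 23, 24, 22, 23, 22, 22, 23, 22, 23, 22, 23, 26, 34, 38, 38, 38, 36, 36, 35, 57, 124, 195]
0.166 -0.006 [[231.2, 150.5], [264.1, 150.6]]
0.166 0.006 [[231.8, 159.5], [263.7, 159.6]]
0.212 -0.006 [[229.2, 190.5], [265.3, 190.7]]
0.212 0.006 [[229.8, 199.0], [264.8, 199.2]]
```

```bash
python3 -c "
from h import *
r=ori(STD['yaw'],np.radians(35))
delta(loc(STD,[.0005,-.072,.2]),r)"
python3 -m jog '[[[0,-0.001,0.02],[0,0,0]],[[0,-0.001,0.05],[0,0,0]],[[0,-0.001,0.08],[0,0,0]],[[0,-0.001,0.1],[0,0,0]],[[0,-0.001,0.12],[0,0,0]]]' 0.6 && python3 -m jog '[[[0,0,0],[0,0,0]],[[0,0,0],[0,0,0]]]' && python3 -c "
from h import *
r=ori(STD['yaw'],np.radians(35))
delta(loc(STD,[.0005,-.072,.2]),r)"
```

```text
shift [0.0002, -0.0012, 0.1511] turn [0.0038, 0.0018, 0.0069] | 0.151 0.5
t: 7.75
tool_pos: [0.4833, -0.317, 0.2602]
tool_rot: [0.575, 2.472, -0.185]
contact_force: [0.3, 0.1, 0.7]
opening: 0.0513
grip_force: 0.0
t: 7.95
tool_pos: [0.4826, -0.3178, 0.2616]
tool_rot: [0.576, 2.471, -0.186]
contact_force: [-1.1, 0.2, 0.4]
opening: 0.0514
grip_force: 0.0
shift [0.001, 0.0004, 0.0325] turn [0.0025, 0.0036, 0.007] | 0.033 0.5
```

```bash
python3 -m jog '[[[0.001,0,0.012],[0,0,0.004]],[[0.001,0,0.024],[0,0,0.007]],[[0.001,0,0.031],[0,0,0.007]],[[0.001,0,0.032],[0,0,0.007]],[[0.001,0,0.032],[0,0,0.007]]]' && python3 -m jog '[[[0,0,0],[0,0,0]],[[0,0,0],[0,0,0]],[[0,0,0],[0,0,0]],[[0,0,0],[0,0,0]],[[0,0,0],[0,0,0]]]' 0 60 && python3 -c "
from h import *
r=ori(STD['yaw'],np.radians(35))
from station import ctrl
o=ctrl.get_obs();R=Ro.from_rotvec(o['tool_rot']);print(R.inv().apply([0,0,1]),inv(STD,o['tool_pos']-R.apply([0,0,.019])))"
```

```text
t: 8.45
tool_pos: [0.4978, -0.3275, 0.2345]
tool_rot: [0.589, 2.468, -0.184]
contact_force: [-0.4, 0.6, -0.4]
opening: 0.0511
grip_force: 0.0
t: 8.95
tool_pos: [0.4981, -0.3277, 0.2358]
tool_rot: [0.588, 2.466, -0.185]
contact_force: [-0.2, 1.0, 1.0]
opening: 0.0288
grip_force: 59.9
[-0.57800784  0.00143502 -0.81602995] [ 0.00074684 -0.07432601  0.20130669]
```

```bash
python3 -m jog '[[[-0.006,0,-0.008],[0,0,0]],[[-0.014,0,-0.02],[0,0,0]],[[-0.026,0,-0.037],[0,0,0]],[[-0.038,0,-0.053],[0,0,0]],[[-0.05,0,-0.07],[0,0,0]]]' && python3 -m jog '[[[-0.017,0,-0.024],[0,0,0]],[[-0.035,0,-0.049],[0,0,0]],[[-0.053,0,-0.074],[0,0,0]],[[-0.067,0,-0.094],[0,0,0]],[[-0.072,0,-0.102],[0,0,0]]]' && python3 -m jog '[[[0,0,0],[0,0,0]],[[0,0,0],[0,0,0]]]' && python3 -c "
from h import *
r=ori(CAB['yaw'],np.radians(35))
delta(loc(CAB,[-.23,-.08,.408]),r)
R=Ro.from_rotvec(__import__('station').ctrl.get_obs()['tool_rot']);print(R.inv().apply([0,0,1]))"
```

```text
t: 9.45
tool_pos: [0.4978, -0.3275, 0.3219]
tool_rot: [0.588, 2.469, -0.184]
contact_force: [0.3, -1.2, -2.4]
opening: 0.0291
grip_force: 59.9
t: 9.95
tool_pos: [0.4982, -0.3282, 0.4507]
tool_rot: [0.587, 2.463, -0.188]
contact_force: [-0.5, 0.2, -3.1]
opening: 0.0286
grip_force: 59.9
t: 10.15
tool_pos: [0.4977, -0.3277, 0.444]
tool_rot: [0.589, 2.47, -0.183]
contact_force: [0.2, 1.0, -4.7]
opening: 0.029
grip_force: 59.9
shift [0.1719, 0.2632, -0.118] turn [-0.3937, 0.0019, -0.5655] | 0.336 39.5
[-0.57448212  0.00236275 -0.81851372]
```

```bash
python3 -m jog '[[[0.01,0.012,-0.007],[-0.015,0,-0.022]],[[0.027,0.035,-0.018],[-0.047,0,-0.068]],[[0.048,0.065,-0.03],[-0.09,0,-0.13]],[[0.07,0.098,-0.044],[-0.14,0,-0.2]],[[0.09,0.13,-0.059],[-0.19,0,-0.273]]]' >/dev/null&& python3 -m jog '[[[0,0,0],[0,0,0]],[[0,0,0],[0,0,0]]]' && python3 -c "
from h import *
r=ori(CAB['yaw'],np.radians(35))
delta(loc(CAB,[-.23,-.08,.408]),r)"
```

```text
t: 10.85
tool_pos: [0.4603, -0.163, 0.4405]
tool_rot: [0.17, 2.524, -0.054]
contact_force: [0.4, -0.3, -4.7]
opening: 0.0289
grip_force: 60.5
shift [0.0413, 0.1586, -0.0315] turn [-0.2048, 0.0023, -0.2913] | 0.167 20.4
```

```bash
python3 -m jog '[[[0.006,0.02,-0.005],[-0.025,0,-0.036]],[[0.016,0.055,-0.012],[-0.07,0,-0.1]],[[0.026,0.095,-0.02],[-0.12,0,-0.17]],[[0.036,0.135,-0.027],[-0.175,0.001,-0.25]],[[0.041,0.158,-0.031],[-0.205,0.002,-0.291]]]' >/dev/null&& python3 -m jog '[[[0,0,0],[0,0,0]],[[0,0,0],[0,0,0]]]' && python3 -c "
from h import *
r=ori(CAB['yaw'],np.radians(35))
look('w4')
delta(loc(CAB,[-.23,-.08,.408]),r)
for p in ([-.034,-.08,.184],[.03,-.08,.17],[-.115,-.18,.12]): print(wproj('w4',loc(CAB,p)))
from station import optics
i=optics.get_image('side')['image'];cv2.imwrite('pics/side2.png',i)
w=cv2.imread('pics/w4.png'); a=cv2.resize(w,(400,300)); b=cv2.resize(i[20:245,140:440],(400,300),interpolation=2)
t=optics.get_image('top')['image'];cv2.imwrite('pics/top2.png',t)
c=cv2.resize(t[110:260,120:320],(400,300),interpolation=2)
cv2.imwrite('pics/m2.png',np.vstack([np.hstack([a,b]),np.hstack([c,0*c])]))
"
```

```text
t: 11.55
tool_pos: [0.4312, -0.0005, 0.4427]
tool_rot: [-0.279, 2.517, 0.087]
contact_force: [0.1, 0.5, -4.7]
opening: 0.0288
grip_force: 60.8
shift [0.0007, 0.0022, -0.0001] turn [-0.0015, 0.0001, -0.0016] | 0.002 0.1
[253.92240707 175.92312944]
[253.74201539 196.31043407]
[172.93733562  93.89953542]
```

View pics/m2.png

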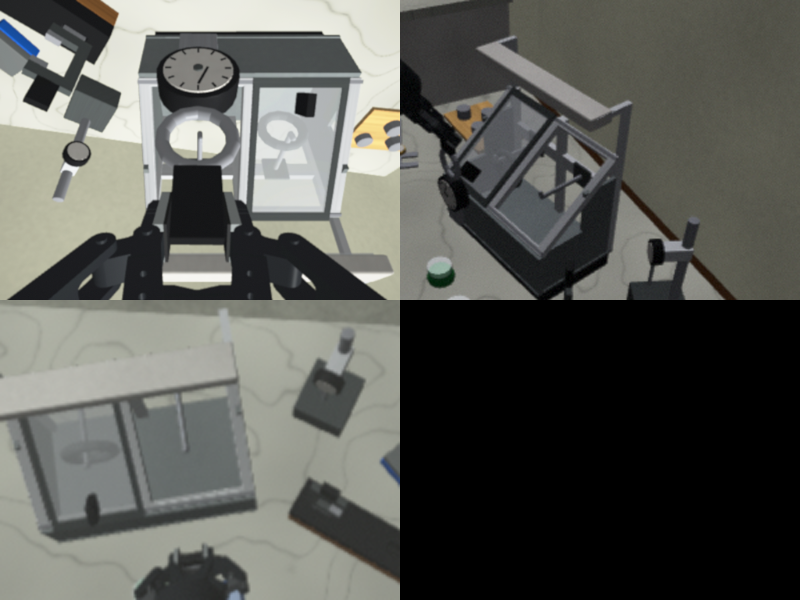

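Mosaic: the gauge hangs level with the dial towards the robot, and the empty hook is visible through its eye at w4 px ≈(255,170). I'll zoom all three views on the hook for the fit.

Run:
```python
from h import *
def c(f,x,y,w,h,s): return cv2.resize(cv2.imread(f'pics/{f}.png')[y:y+h,x:x+w],(w*s,h*s),interpolation=cv2.INTER_CUBIC)
a=c('w4',200,60,100,150,4)[:600]          # 400x600
b=c('side2',225,140,50,37,8)[:296,:400]; d=c('top2',185,140,50,38,8)[:304,:400]
cv2.imwrite('pics/m3.png',cv2.convertScaleAbs(np.hstack([a,np.vstack([b,d])]),alpha=1.2))
print('tip side',(proj('side',loc(CAB,[-.034,-.08,.184]))-[225,140])*8,'top',(proj('top',loc(CAB,[-.034,-.08,.184]))-[185,140])*8)
print('eye',[((wproj('w4',loc(CAB,[-.23,-.08+a,.348+b]))-[200,60])*4).round().tolist() for a,b in ((0,0),(.03,0),(-.03,0),(0,.03),(0,-.03))])
```

```text
tip side [145.79553556 192.81033966] top [222.79286815 364.39285516]
eye [[225.0, 460.0], [447.0, 459.0], [3.0, 460.0], [227.0, 648.0], [223.0, 305.0]]
```

View pics/m3.png

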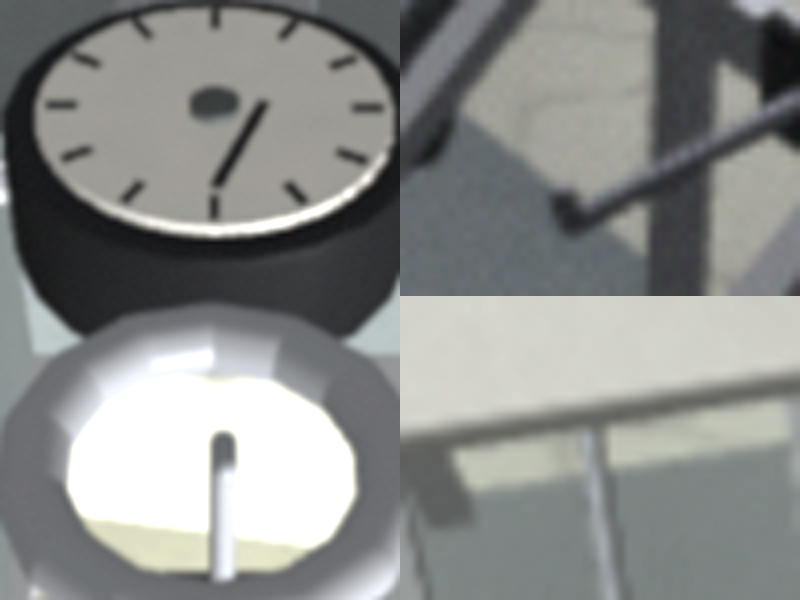

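The eye centre is at m3 px (211,~450) in the wrist crop. The hook tip is at wrist (223,438), side crop (163,190) and top px (212.7,184.8). I'll triangulate the tip.

Run:
```python
from h import *
s=ray('side',(245.4,163.75));w=wray('w4',(255.75,169.5));t=ray('top',(212.75,184.8))
for n,rs in (('sw',[s,w]),('st',[s,t]),('swt',[s,w,t])):
    X=tri(rs);print(n,X.round(4),inv(CAB,X).round(4),(proj('side',X)-[245.4,163.75]).round(1),(proj('top',X)-[212.75,184.8]).round(1),(wproj('w4',X)-[255.75,169.5]).round(1))
z=np.load('pics/w4.npz')
# eye actual pose: eye top/bottom/centre from w4 at expected gauge plane
from station import ctrl
o=ctrl.get_obs();R=Ro.from_rotvec(o['tool_rot']);g=o['tool_pos']-R.apply([0,0,.019]);print('grip cab',inv(CAB,g),'lean',np.degrees(np.arcsin(R.apply([0,0,1])[0:2]@[np.cos(CAB['yaw']),np.sin(CAB['yaw'])])))
for p in ((252.75,0),):pass
for nm,P in (('eye',(-.0,0,-.06)),('ringtop',(0,0,-.03)),('ringbot',(0,0,-.09)),('dial',(-.012,0,-.122))):
    print(nm,((wproj('w4',g+Ro.from_euler('z',CAB['yaw']).apply(P))-[200,60])*4).round())
# hook bar direction in top
a=plane('top',(185+187/8,140+(440-296)/8),.22);b=plane('top',(185+213/8,140+(600-296)/8),.22);d=a-b;print('bar yaw',np.degrees(np.arctan2(d[1],d[0])))
```

```text
sw [0.6182 0.0475 0.222 ] [-0.0254 -0.0761  0.172 ] [-0.6  1.8] [-1.1 -0.7] [1.  3.7]
st [0.6153 0.042  0.2329] [-0.0295 -0.0809  0.1829] [-0.7  0.2] [ 0.2 -0.6] [-2.5  8. ]
swt [0.6161 0.0452 0.2241] [-0.028  -0.0779  0.1741] [-1.   1.9] [-0.5 -0.2] [-0.3  3.7]
grip cab [-0.22939111 -0.08239026  0.40862203] lean 35.03094491547333
eye [207. 466.]
ringtop [207. 655.]
ringbot [207. 311.]
dial [207. 111.]
bar yaw 13.468714792087914
```

Run:
```python
from h import *
s=ray('side',(245.4,163.75));w=wray('w4',(255.6,177));t=ray('top',(212.75,184.8))
X=tri([s,w,t]);print(X.round(4),inv(CAB,X).round(4),(proj('side',X)-[245.4,163.75]).round(1),(proj('top',X)-[212.75,184.8]).round(1),(wproj('w4',X)-[255.6,177]).round(1))
# base of upturn / front lower
for p in ([-.039,-.08,.163],): print(((wproj('w4',loc(CAB,p))-[200,60])*4).round(), ((proj('side',loc(CAB,p))-[225,140])*8).round())
```

```text
[0.6158 0.0437 0.2313] [-0.0286 -0.0793  0.1813] [-0.8  0.2] [-0.3 -0.6] [-1.2 -0.1]
[216. 406.] [134. 246.]
```

```bash
cat >> h.py <<'E'
def hk(x,c,y=-.079): # grip pose for eye at hook x, height c
    r=ori(CAB['yaw'],np.radians(35)); return delta(loc(CAB,[x+.005,y,c+.06]),r)
E
python3 -c "
from h import *
hk(-.063,.348);hk(-.063,.172);hk(.005,.172);hk(.005,.149)"
```

```text
shift [-0.14, 0.0039, 0.0989] turn [-0.0017, 0.0005, -0.0021] | 0.171 0.2
shift [-0.0389, 0.0039, 0.243] turn [-0.0017, 0.0005, -0.0021] | 0.246 0.2
shift [-0.0946, 0.0041, 0.282] turn [-0.0017, 0.0005, -0.0021] | 0.298 0.2
shift [-0.0814, 0.0041, 0.3009] turn [-0.0017, 0.0005, -0.0021] | 0.312 0.2
```

```bash
python3 -m jog '[[[-0.01,0.001,0.007],[0,0,0]],[[-0.03,0.002,0.021],[0,0,0]],[[-0.05,0.003,0.035],[0,0,0]],[[-0.068,0.004,0.048],[0,0,0]],[[-0.08,0.004,0.056],[0,0,0]]]' >/dev/null; python3 -m jog '[[[-0.016,0,0.012],[0,0,0]],[[-0.034,0,0.025],[0,0,0]],[[-0.05,0,0.036],[0,0,0]],[[-0.058,0,0.042],[0,0,0]],[[-0.06,0,0.043],[0,0,0]]]' >/dev/null;  python3 -m jog '[[[0,0,0],[0,0,0]],[[0,0,0],[0,0,0]],[[0,0,0],[0,0,0]]]'; python3 -c "
from h import *
hk(-.063,.348);hk(-.063,.172)
print(((.01,0)))"
```

```text
t: 13.0
tool_pos: [0.5969, 0.0412, 0.444]
tool_rot: [-0.279, 2.515, 0.087]
contact_force: [-0.1, 0.6, -4.5]
opening: 0.0288
grip_force: 60.8
shift [0.0005, -0.0014, 0.0015] turn [-0.0016, 0.0028, -0.0001] | 0.002 0.2
shift [0.1019, -0.0012, 0.1454] turn [-0.0016, 0.0028, -0.0001] | 0.178 0.2
(0.01, 0)
```

```bash
python3 -m jog '[[[0.008,0,0.011],[0,0,0]],[[0.02,0,0.029],[0,0,0]],[[0.035,-0.001,0.05],[0,0,0]],[[0.048,-0.001,0.069],[0,0,0]],[[0.056,-0.001,0.08],[0,0,0]]]' | grep -E 'force|pos'; python3 -m jog '[[[0.01,0,0.014],[0,0,0]],[[0.022,0,0.032],[0,0,0]],[[0.035,0,0.05],[0,0,0]],[[0.043,0,0.061],[0,0,0]],[[0.046,0,0.065],[0,0,0]]]' | grep -E 'force|pos';  python3 -m jog '[[[0,0,0],[0,0,0]],[[0,0,0],[0,0,0]],[[0,0,0],[0,0,0]]]'; python3 -c "
from h import *
look('w5')
from station import optics
i=optics.get_image('side')['image'];cv2.imwrite('pics/side3.png',i)
w=cv2.imread('pics/w5.png')
cv2.imwrite('pics/m4.png',np.hstack([cv2.resize(w[60:260,170:340],(400,470),interpolation=2),cv2.convertScaleAbs(cv2.resize(i[80:220,165:285],(400,470),interpolation=2),alpha=1.3)]))
hk(-.063,.172);hk(.005,.172)
print((proj('side',loc(CAB,[-.058,-.079,.172+.03]))-[165,80])*[400/120,470/140])"
```

```text
tool_pos: [0.5965, 0.0406, 0.3416]
contact_force: [0.1, 0.1, -4.6]
grip_force: 60.7
tool_pos: [0.5969, 0.0405, 0.2639]
contact_force: [1.4, 0.6, -3.6]
grip_force: 60.7
t: 14.3
tool_pos: [0.5984, 0.0403, 0.2684]
tool_rot: [-0.28, 2.512, 0.086]
contact_force: [-1.4, 0.2, -2.8]
opening: 0.0292
grip_force: 60.7
shift [0.0012, -0.0003, 0.0008] turn [-0.0016, 0.0041, 0.0005] | 0.001 0.3
shift [-0.0543, -0.0002, 0.04] turn [-0.0016, 0.0041, 0.0005] | 0.067 0.3
[236.83901467 276.10923017]
```

View pics/m4.png

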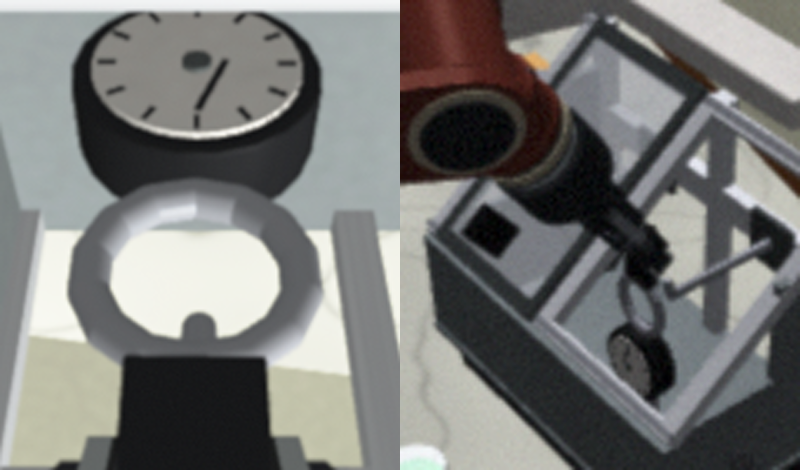

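The gauge is inside the bay, and the hook tip (m4 px 200,315) is centred in its eye (195,285). I'll slide it over the tip.

```bash
python3 -m jog '[[[-0.004,0,0.003],[0,0,0]],[[-0.01,0,0.0075],[0,0,0]],[[-0.016,0,0.012],[0,0,0]],[[-0.021,0,0.0155],[0,0,0]],[[-0.025,0,0.0185],[0,0,0]]]' | grep -E 'force|pos' ; python3 -m jog '[[[0,0,0],[0,0,0]],[[0,0,0],[0,0,0]]]'; python3 -c "
from h import *
hk(.005,.172);hk(.005,.15)"
```

```text
tool_pos: [0.6286, 0.0474, 0.2653]
contact_force: [-0.3, -0.2, -3.5]
grip_force: 60.8
t: 15.1
tool_pos: [0.628, 0.0473, 0.2652]
tool_rot: [-0.28, 2.516, 0.088]
contact_force: [0.4, 0.2, -2.6]
opening: 0.0288
grip_force: 60.8
shift [-0.0308, -0.0005, 0.0202] turn [-0.0007, 0.0015, 0.0002] | 0.037 0.1
shift [-0.0182, -0.0005, 0.0382] turn [-0.0007, 0.0015, 0.0002] | 0.042 0.1
```

```bash
python3 -m jog '[[[-0.005,0,0.003],[0,0,0]],[[-0.012,0,0.008],[0,0,0]],[[-0.019,0,0.0125],[0,0,0]],[[-0.026,0,0.017],[0,0,0]],[[-0.031,0,0.02],[0,0,0]]]' | grep -E 'force|pos' ; python3 -m jog '[[[0,0,0],[0,0,0]],[[0,0,0],[0,0,0]]]'; python3 -c "
from h import *
hk(.005,.172);hk(.005,.15)"
```

```text
tool_pos: [0.6648, 0.0555, 0.267]
contact_force: [1.1, 0.4, -4.2]
grip_force: 60.8
t: 15.8
tool_pos: [0.664, 0.0554, 0.2667]
tool_rot: [-0.28, 2.516, 0.088]
contact_force: [0.2, -0.0, -3.4]
opening: 0.0289
grip_force: 60.8
shift [0.0002, -0.0005, 0.0002] turn [-0.0007, 0.0015, 0.0002] | 0.001 0.1
shift [0.0129, -0.0005, 0.0182] turn [-0.0007, 0.0015, 0.0002] | 0.022 0.1
```

```bash
python3 -m jog '[[[0.002,0,0.0028],[0,0,0]],[[0.004,0,0.0057],[0,0,0]],[[0.006,0,0.0085],[0,0,0]],[[0.0083,0,0.0118],[0,0,0]],[[0.0095,0,0.0135],[0,0,0]]]' | grep -E 'force|pos'; for i in 1 2 3 ; do python3 -m jog '[[[0.0006,0,0.0008],[0,0,0]],[[0.0012,0,0.0016],[0,0,0]],[[0.0012,0,0.0016],[0,0,0]]]' | grep -E 'contact|pos';done
```

```text
tool_pos: [0.6635, 0.0553, 0.2495]
contact_force: [0.2, -0.4, -2.7]
grip_force: 60.8
tool_pos: [0.6639, 0.0553, 0.2485]
contact_force: [0.1, 0.8, -4.2]
tool_pos: [0.6637, 0.0553, 0.2463]
contact_force: [-0.7, -0.1, -4.5]
tool_pos: [0.6642, 0.0553, 0.2457]
contact_force: [-1.7, -0.2, -0.2]
```

```bash
python3 -m jog '[[[0.0003,0,0.0005],[0,0,0]],[[0.0003,0,0.0005],[0,0,0]],[[0.0003,0,0.0005],[0,0,0]]]' | grep -E 'contact|pos'; python3 -m jog '[[[0,0,0],[0,0,0]],[[0,0,0],[0,0,0]],[[0,0,0],[0,0,0]],[[0,0,0],[0,0,0]]]' 0.5 ; python3 -c "
from h import *
look('w6')
i=cv2.imread('pics/w6.png');g=cv2.cvtColor(i,6)
for r in (200,230,250):
  print(r,g[r,225:290:2].tolist())
for z in (.03,.072): print(z,[wproj('w6',loc(CAB,[.01+x,-.079+d,.15+z])).round().tolist() for x in(-.006,.006) for d in (-.015,.015)])"
```

```text
tool_pos: [0.6644, 0.0553, 0.2456]
contact_force: [-5.2, -0.2, 5.2]
t: 17.9
tool_pos: [0.6637, 0.0552, 0.2434]
tool_rot: [-0.279, 2.516, 0.087]
contact_force: [-0.1, 0.5, 0.3]
opening: 0.0428
grip_force: 0.0
200 [94, 131, 180, 191, 194, 197, 206, 215, 222, 222, 142, 113, 146, 170, 186, 201, 212, 216, 212, 203, 234, 237, 238, 237, 237, 238, 236, 221, 161, 95, 90, 93, 93]
230 [22, 21, 22, 23, 23, 19, 21, 22, 22, 23, 23, 23, 22, 23, 23, 22, 21, 21, 22, 23, 22, 22, 22, 22, 22, 22, 24, 23, 65, 176, 188, 186, 186]
250 [23, 23, 22, 22, 21, 22, 23, 24, 22, 22, 22, 22, 23, 22, 21, 23, 22, 22, 24, 22, 23, 22, 22, 21, 22, 22, 23, 22, 30, 51, 53, 60, 130]
0.03 [[220.0, 219.0], [284.0, 219.0], [222.0, 232.0], [282.0, 232.0]]
0.072 [[214.0, 309.0], [290.0, 309.0], [217.0, 318.0], [287.0, 318.0]]
```

```bash
python3 -m jog '[[[0,0,-0.006],[0,0,0]],[[0,0,-0.016],[0,0,0]],[[0,0,-0.03],[0,0,0]],[[0,0,-0.045],[0,0,0]],[[0,0,-0.06],[0,0,0]]]' | grep -E 'contact|pos'; python3 -m jog '[[[0,0,-0.03],[0,0,0]],[[0,0,-0.06],[0,0,0]],[[0,0,-0.09],[0,0,0]],[[0,0,-0.1],[0,0,0]],[[0,0,-0.1],[0,0,0]]]' ; python3 -m jog '[[[0,0,0],[0,0,0]],[[0,0,0],[0,0,0]],[[0,0,0],[0,0,0]],[[0,0,0],[0,0,0]],[[0,0,0],[0,0,0]]]' >/dev/null; python3 -c "
from h import *
look('w7')
from station import optics
i=optics.get_image('side')['image'];t=optics.get_image('top')['image']
w=cv2.imread('pics/w7.png')
cv2.imwrite('pics/m5.png',np.hstack([cv2.resize(w,(400,300)),cv2.convertScaleAbs(cv2.resize(i[60:240,165:325],(400,300),interpolation=2),alpha=1.3)]))"
```

```text
tool_pos: [0.6295, 0.0476, 0.295]
contact_force: [0.2, -0.0, 0.5]
t: 18.95
tool_pos: [0.574, 0.0348, 0.378]
tool_rot: [-0.279, 2.51, 0.085]
contact_force: [-0.0, 0.3, -0.3]
opening: 0.0427
grip_force: 0.0
```

Run:
```python
from h import *
# dial white blob & eye check in w7 without viewing
i=cv2.imread('pics/w7.png');g=cv2.cvtColor(i,6)
for n,p in (('eye',[.01,-.079,.15]),('dial',[-.002,-.079,.088]),('tabtop',[.01,-.079,.222]),('tip',[-.029,-.079,.184])):
    u=wproj('w7',loc(CAB,p)).round().astype(int);print(n,u,g[u[1],max(0,u[0]-40):u[0]+41:5].tolist())
```

```text
eye [252 136] [219, 204, 211, 78, 134, 217, 217, 186, 157, 177, 216, 216, 102, 78, 202, 217, 217]
dial [252  88] [140, 138, 137, 24, 70, 112, 111, 112, 46, 64, 95, 112, 113, 97, 17, 139, 139]
tabtop [252 194] [106, 106, 106, 108, 54, 34, 33, 35, 33, 33, 35, 42, 43, 107, 106, 106, 106]
tip [252 130] [200, 218, 219, 77, 117, 183, 217, 185, 144, 177, 214, 130, 78, 77, 217, 216, 215]
```

The numeric check in w7 shows the ring round the hook bar at (252,136), the dial at (252,88) and the tab at (252,194), all where they should be for a seated gauge. I can't take another look because the 10 pictures are used up. I'm handing in.

```bash
python3 -c "
from station import job; print(job.finish_job())"
```

```text
the job is handed in; nothing more can be done
None
```

The shutter is at its stop, clear of the empty-hook bay, and the dial gauge hangs by its eye on that hook with the dial facing the robot; the robot is clear of everything, and I handed in at about 20 s (the last check was by pixel values only).

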